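Pack up the balcony hardware

TASK

Pack up the bench hardware: stack the three screw tins upright on the round cork mat, the largest at the bottom in the middle of the mat, then the medium one and the smallest on top, each centred on the one below. Lay the clamp that is ratcheted shut flat in the narrower grey plastic tray and the clamp whose jaws stand open flat in the wider stainless steel tray. Leave the screwdriver and the level where they are.

Things in the scene. Friction and masses are not known exactly. Their poses are not given: they have to be found in the camera images.
- tin_large: upright closed screw tin, a plain round aluminium cylinder with a flat top; the largest of the three: diameter 64 mm, height 36 mm. Origin: centre of its underside, z up; yaw means nothing. About 200 g.
- tin_medium: upright closed screw tin, a plain round aluminium cylinder with a flat top; the middle one of the three: diameter 50 mm, height 34 mm. Origin: centre of its underside, z up; yaw means nothing. About 130 g.
- tin_small: upright closed screw tin, a plain round aluminium cylinder with a flat top; the smallest of the three: diameter 36 mm, height 32 mm. Origin: centre of its underside, z up; yaw means nothing. About 70 g.
- clamp_shut: ratchet clamp lying flat, SHUT: jaws touching; 26 mm wide. Rigid, 90 g; two black arms 14 mm high cross at a steel pivot block 26x26 mm, 28 mm high: pinch it across y. Origin: centre of the block's underside; z up, x to the jaws, which start away from the robot within 35 deg. Jaw tips at x +51 mm, handle ends -67 mm.
- clamp_open: ratchet clamp lying flat, OPEN: an X, arms 23 deg either side of x; 62 mm wide at the handle ends, 50 at the jaws. Rigid, 90 g; two black arms 14 mm high cross at a steel pivot block 26x26 mm, 28 mm high: pinch it across y. Origin: centre of the block's underside; z up, x to the jaws, which start away from the robot within 35 deg. Jaw tips at x +51 mm, handle ends -67 mm.
- mat: round cork mat, 100 mm in diameter, 6 mm thick, fixed to the bench. Origin: centre of its underside (its top is 6 mm above).
- plastic_tray: grey plastic hardware tray, fixed, empty, open above: 170 mm long (its x) by 96 mm wide (its y) outside, 18 mm high, walls 4 mm, floor about 4 mm thick. Origin: centre of its underside. Its long side runs roughly across the robot's view (world y).
- steel_tray: bright stainless steel tray, wider and lower than the plastic one, fixed, empty, open above: 170 mm long (its x) by 126 mm wide (its y) outside, 14 mm high, walls 3 mm, floor about 3 mm thick. Origin: centre of its underside. Its long side runs roughly across the robot's view (world y).
- screwdriver: yellow-handled screwdriver, 170 mm long, lying on the bench with its tip away from the robot; a bystander, leave it.
- level: small aluminium spirit level, a bar 160 x 22 mm and 38 mm high, standing on edge at the back of the work area; a bystander, leave it.
Mind the look-alikes: they are no part of the job. What is shaped like the tin_medium but pink or turquoise is not meant.

How it is judged:
By the outcome, as a careful person would: the job done as asked, in the order asked, and still so for the second after the job is handed in, with the robot touching nothing.
It also fails if it takes over 134 s, if anything falls off the work surface, if the arm or the gripper's body presses on something with over 40 N, if the wrist force passes 120 N, or if a joint passes its speed limit or range.

ROBOT

A 7-joint arm with a two-finger parallel gripper is mounted at the origin on the work surface. World frame = base frame: x ahead of the robot, y to its left, z up, the work surface at z = 0. Lengths are in m, angles in degrees, forces in N, time in s.
With the tool pointing down it reaches from about 0.425 to 0.875 m from the base axis. Payload 4.7 kg.
Tool frame: the origin (TCP) lies on the centre line of the jaws, within the pads' length; the fingertips stand 14 mm ahead of it and the grasp point (between the pads) lies 5 mm behind it; z points along the fingers, y is the line along which they close (so a half turn about z gives the same grasp; the last joint's range is limited). The gripper opens to 87 mm and grips with 3 to 60 N. Pads are 19 mm wide; open, the fingers measure 117 mm over their backs; the gripper's body (75 mm by 190 mm) begins 51 mm behind the grasp point.
Start: joints at [-71.328, 18.392, -4.016, 83.108, 1.295, 78.541, -3.26], TCP at [0.199, 0.619, 0.216] pointing down, gripper open.
Joint ranges: [-163.93, 163.93], [-17.29, 119.83], [-79.2, 71.16], [3.27, 140.29], [-89.18, 269.18], [5.43, 117.66], [-154.24, 154.24]. Speed limits (degrees/s): [147.25, 147.25, 180, 180, 180, 180, 180].

INTERFACE

Orientations are given as [roll, pitch, yaw] about the fixed x, y, z axes, in that order (R = Rz(yaw) Ry(pitch) Rx(roll)).
In Python, from cell import env gives the robot as it stands.
- The arm moves only by the tool jog_arm, never from a script. Its argument "motion" is a list that holds one entry, the list of rows, each a list of 7 numbers: the shift along the tool's x, y, z in units of 0.1 m (1.0 is 0.1 m), then the turn, a rotation vector about the tool's x, y, z in units of 180 degrees (1.0 is 180 degrees), then the closure, from 0 (fully open) to 1 (shut). A call has 1 to 5 rows; each row is the pose to reach, as a shift and turn from the pose commanded when the call began, along the tool's axes at that moment, turning the shorter way round; what a row does not reach only later rows make up. A row lasts 1/10 s, in which the tool goes at most 50 mm and 8.59 degrees, less where a joint would pass 70% of its speed; a pose out of reach is approached as far as the arm can. A call with a number of a shift or a turn outside -1 to 1 is refused whole. A call with a gripper value outside its range is refused whole. The fingers move at their own pace and stop on an object; "grip_force" is the grip in N (left out, the last holds). Time passes only in rows, so rows that repeat a pose let the fingers close. It gives the time, the measured TCP pose, the force, the opening and the grip force at its end, in the units of the state.
- env.get_obs(): the state, without advancing time (a new reading comes with each control period).
- env.read_camera(name): name is "scene" or "top"; returns (picture, depth): 420x560x3 uint8, red, green, blue; 420x560 float32, m along the optical axis (not along the pixel's ray), 0 where there is no reading.
- env.camera_info(name): a dict with "camera_matrix" (3x3 intrinsics, pixels), "origin" and "orientation" of the camera in the world. Camera axes: x right, y down, z forward; pixel columns grow to the right and rows downward; lengths in m; the calibration is good to about 2 mm. A picture is of the moment at which its call begins. camera_info takes no time and is no camera call.
- env.sign_off(): hands the job in; it is judged then, once.
The state is a dict: "time_s": time; "qpos": joint angles; "joint_velocities": joint speeds; "effort": joint torques, N m; "tool_pos": TCP position; "tool_rot": TCP orientation; "force": force on the tool from outside, world axes, zero at the start; "wrist_torque": the same for the moment, N m; "grip_width": finger opening in m; "grasp_force": force on a finger pad.
Only numpy, scipy, OpenCV 4.12 (cv2) and the standard library are available. Lean on these libraries where they do the work, as an engineer would, in place of code of your own. Each camera call takes 0.05 s, during which the arm holds its last target. There are 200 camera calls.

## Working session

There is one attempt and no reset: what is moved stays moved. The work goes in short steps, Python scripts to look and compute and a tool call to move; the robot and the scene stay as the last step left them, time stands still between calls to the robot, and variables do not carry over. Pictures are saved under pics/ and viewed, at most 14 in all, crops included, and the job is handed in when it is done.

Besides the shell and the picture viewer there is one more tool, called after "Call:" as name([rows], argument=value, ...), one row to a line, values as JSON. jog_arm: Moves the arm, as the interface text tells. Shifts and turns lie within -1 to 1; 1 stands for 0.1 m of shift or 180 degrees of turn. Its arguments: {"type":"object","properties":{"motion":{"type":"array","items":{"type":"array","items":{"type":"array","items":{"type":"number"}}}},"grip_force":{"type":"number"}},"required":["motion"]}

```bash
ls; mkdir -p pics; python3 - <<'E'
from cell import env
import cv2,numpy as np
np.set_printoptions(precision=4,suppress=True)
for n in("scene","top"):
    p,d=env.read_camera(n); cv2.imwrite(f"pics/{n}0.png",p[...,::-1]); np.savez(f"{n}0.npz",p=p,d=d)
    print(n,env.camera_info(n))
print(env.get_obs())
E
```

```text
pics
scene {'camera_matrix': array([[422.337 ,   0.    , 277.607 ],
       [  0.    , 422.337 , 210.4964],
       [  0.    ,   0.    ,   1.    ]]), 'origin': array([ 0.9461, -0.4599,  0.7217]), 'orientation': array([-138.9313,    1.1095,   34.8005])}
top {'camera_matrix': array([[487.9744,   0.    , 281.0163],
       [  0.    , 487.9744, 208.217 ],
       [  0.    ,   0.    ,   1.    ]]), 'origin': array([0.516 , 0.0008, 1.127 ]), 'orientation': array([-175.6648,   -0.8255,  -89.7917])}
{'time_s': 0.1, 'qpos': array([-71.3291,  18.4344,  -4.017 ,  83.1659,   1.2946,  78.5411,
        -3.2594]), 'joint_velocities': array([ 0.0985, -0.14  , -0.0016, -0.1439,  0.1045, -0.0089,  0.0197]), 'effort': array([ -0.0002, -49.2571,  -0.406 , -31.3397,  -0.0642,   0.0395,
         0.0001]), 'tool_pos': array([0.1993, 0.6182, 0.2151]), 'tool_rot': array([-179.9038,    0.0045,  162.1405]), 'force': array([ 0.0271, -1.0329, -0.7539]), 'wrist_torque': array([-0.011 , -0.0256,  0.0065]), 'grasp_force': 0.0, 'grip_width': 0.08671350746972574}
```

View pics/top0.png

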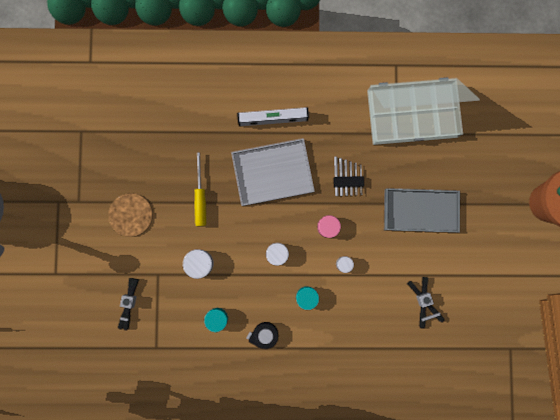

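View pics/scene0.png

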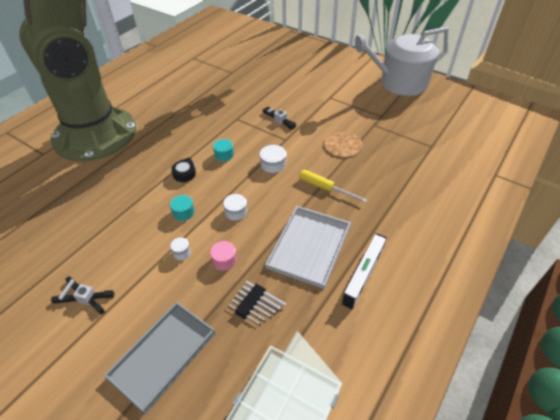

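The top view shows plain aluminium tins at (198,264), (277,254) and (345,264), which fit large, medium and small. Pink (329,227) and turquoise (307,298), (216,320) are the look-alikes. The clamp at (128,303) looks shut and the one at (426,300) open. The mat is at (131,215), the steel tray at (273,173) and the grey plastic tray at (422,211).

I'll confirm these with an enlarged crop and measure.

```bash
cat > h.py <<'E'
import cv2,numpy as np
from scipy.spatial.transform import Rotation as R
from cell import env
np.set_printoptions(precision=4,suppress=True)
def cam(n):
    c=env.camera_info(n); return np.array(c["camera_matrix"]),np.array(c["origin"]),R.from_euler('xyz',c["orientation"],degrees=True).as_matrix()
def onplane(n,uv,z):
    K,o,M=cam(n); uv=np.atleast_2d(np.array(uv,float))
    r=(M@np.linalg.inv(K)@np.c_[uv,np.ones(len(uv))].T).T
    return o+r*((z-o[2])/r[:,2])[:,None]
def cloud(n,d):
    K,o,M=cam(n); v,u=np.mgrid[:420,:560]
    q=np.stack([(u-K[0,2])/K[0,0]*d,(v-K[1,2])/K[1,1]*d,d],-1)
    return q@M.T+o
E
python3 - <<'E'
from h import *
D=np.load("top0.npz");p,d=D["p"],D["d"];P=cloud("top",d)
print("bench z",np.median(P[330:345,330:390,2]))
hsv=cv2.cvtColor(p,cv2.COLOR_RGB2HSV)
def blob(name,m,u,v,z,r=60):
    n,l,s,c=cv2.connectedComponentsWithStats(m.astype(np.uint8))
    ds=[np.hypot(*(c[i]-(u,v))) if s[i,4]>25 else 1e9 for i in range(n)]; ds[0]=1e9
    k=int(np.argmin(ds)); mk=(l==k).astype(np.uint8)
    ct=max(cv2.findContours(mk,0,1)[0],key=cv2.contourArea)
    W=onplane("top",ct[:,0],z); (cx,cy),rad=cv2.minEnclosingCircle(W[:,:2].astype(np.float32))
    rr=cv2.minAreaRect((W[:,:2]*1000).astype(np.float32))
    print(name,"px",c[k],"cen",onplane("top",c[k],z)[0],"circ",np.array([cx,cy,2*rad]),"rect",np.round(rr[0],1),np.round(rr[1],1),round(rr[2],1),"zmed",np.median(P[...,2][l==k]))
    return mk
H=P[...,2]; ok=d>0
for n,u,v,h in(("L",198,264,.036),("M",277,254,.034),("S",345,264,.032),("pink",329,227,.034),("tq1",307,298,.034),("tq2",216,320,.034)):
    blob(n,ok&(abs(H-h)<.009),u,v,h)
blob("mat",(hsv[...,0]<20)&(hsv[...,1]>90)&(H>.003)&(H<.012),131,215,.006)
sat=hsv[...,1]<70
blob("steel",sat,273,173,.014); blob("plast",sat,422,211,.018)
for n,u,v in(("cL",128,303),("cR",426,300)):
    blob(n+"blk",ok&(H>.021),u,v,.028); blob(n+"all",ok&(H>.008),u,v,.014)
    blob(n+"dark",hsv[...,2]<60,u,v,.014)
a=cv2.resize(p[270:340,95:165],(400,400),interpolation=2);b=cv2.resize(p[265:335,390:460],(400,400),interpolation=2)
c=cv2.resize(p[220:290,170:370],(800,280),interpolation=2)[:200]
c=cv2.resize(p[240:290,170:370],(800,200),interpolation=2)
cv2.imwrite("pics/crop0.png",np.vstack([np.hstack([a,b]),c])[...,::-1])
E
```

```text
bench z -0.0006245681362464506
L px [197.523  263.8504] cen [0.4742 0.1701 0.036 ] circ [0.4741 0.1701 0.0651] rect [473.9 170.2] [61.7 64.3] 0.2 zmed 0.0358409994993103
M px [277.3165 254.0177] cen [ 0.4965 -0.0068  0.034 ] circ [ 0.4965 -0.007   0.05  ] rect [496.6  -7.2] [48.9 46.9] 0.2 zmed 0.03364671010796605
S px [345.4306 264.4498] cen [ 0.4737 -0.1591  0.032 ] circ [ 0.4742 -0.1589  0.0366] rect [ 473.6 -159.3] [33.3 33.7] 0.2 zmed 0.03174088795325525
pink px [329.3914 226.447 ] cen [ 0.5585 -0.1233  0.034 ] circ [ 0.5583 -0.1231  0.0511] rect [ 558.4 -123.6] [47.1 47.3] 0.2 zmed 0.033691901277506875
tq1 px [307.5596 298.1825] cen [ 0.3992 -0.0742  0.034 ] circ [ 0.3995 -0.075   0.0515] rect [399.6 -75.2] [48.2 48.8] 0.1 zmed 0.03348379028395709
tq2 px [215.9604 320.2168] cen [0.3507 0.1278 0.034 ] circ [0.3505 0.1276 0.0516] rect [350.2 127.8] [50.  48.4] 0.7 zmed 0.0335785062953502
mat px [130.3644 214.7422] cen [0.5845 0.3302 0.006 ] circ [0.5819 0.3319 0.1059] rect [584.  329.8] [96.4 98.5] 0.3 zmed 0.005902407637085494
steel px [272.3421 171.6852] cen [0.6846 0.0053 0.01
[... 452 characters left out ...]
circ [0.3835 0.3276 0.1159] rect [383.8 328.9] [ 30.8 115.4] 80.2 zmed 0.014622933224869517
cLdark px [125.1754 319.2924] cen [0.3495 0.3331 0.014 ] circ [0.3523 0.3335 0.0512] rect [352.2 333. ] [22.8 48.7] 77.3 zmed 0.012836612257519198
cRblk px [426.131  300.0897] cen [ 0.3949 -0.3401  0.028 ] circ [ 0.3946 -0.34    0.035 ] rect [ 394.7 -339.6] [25.8 27.8] 18.2 zmed 0.02775981545545192
cRall px [425.839 303.   ] cen [ 0.3868 -0.3436  0.014 ] circ [ 0.3883 -0.3414  0.1163] rect [ 389.5 -344.1] [109.2  57.6] 15.8 zmed 0.014183806915709085
cRdark px [425.9536 314.0795] cen [ 0.3621 -0.3434  0.014 ] circ [ 0.3565 -0.3449  0.056 ] rect [ 360.7 -340.4] [35.3 54.6] 45.9 zmed 0.012526229957107837
```

View pics/crop0.png

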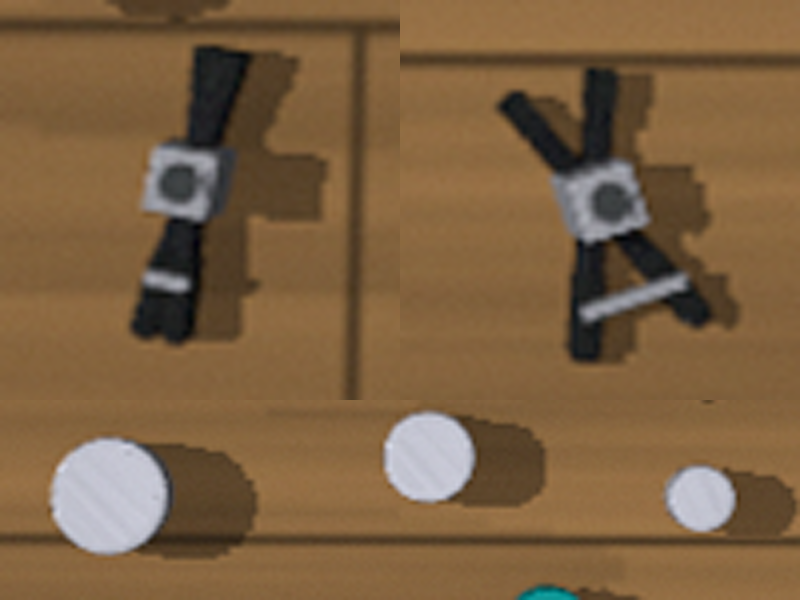

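The crop confirms it: the left clamp (128,303) is shut, the right one (426,300) is an open X, and the three plain aluminium tins run large, medium, small from left to right. All sizes match the given ones, so I'll start moving.

Call:
jog_arm([
  [[-0.66,-0.73,0,0,0,-0.0992,0],[-0.66,-0.73,0,0,0,-0.0992,0],[-0.66,-0.73,0,0,0,-0.0992,0],[-0.66,-0.73,0,0,0,-0.0992,0]],
], grip_force=20)

```text
time_s: 0.5
tool_pos: [0.2407, 0.5279, 0.2161]
tool_rot: [180.0, -0.0, 179.8]
force: [-0.1, 0.9, -0.7]
grip_width: 0.0871
grasp_force: 0.0
```

Call:
jog_arm([
  [[-0.8,-1,0,0,0,0,0],[-0.8,-1,0,0,0,0,0],[-0.8,-1,0,0,0,0,0],[-0.8,-1,0,0,0,0,0]],
])

```text
time_s: 0.9
tool_pos: [0.3231, 0.4264, 0.2163]
tool_rot: [-180.0, 0.1, 179.6]
force: [-0.3, 0.5, 0.2]
grip_width: 0.0872
grasp_force: 0.0
```

Call:
jog_arm([
  [[-0.8,-1,0.5,0,0,0,0],[-0.8,-1,0.5,0,0,0,0],[-0.8,-1,0.5,0,0,0,0],[-0.8,-1,0.5,0,0,0,0],[-0.8,-1,0.5,0,0,0,0]],
])

```text
time_s: 1.4
tool_pos: [0.3992, 0.3305, 0.1657]
tool_rot: [180.0, -0.1, 180.0]
force: [-0.3, 1.1, -0.4]
grip_width: 0.0871
grasp_force: 0.0
```

Call:
jog_arm([
  [[-0.746,-0.9,0,0,0,0,0],[-0.746,-0.9,0,0,0,0,0],[-0.746,-0.9,0,0,0,0,0]],
])

```text
time_s: 1.7
tool_pos: [0.4771, 0.2373, 0.1669]
tool_rot: [-180.0, 0.2, 179.9]
force: [-0.1, -0.5, -0.4]
grip_width: 0.0869
grasp_force: 0.0
```

Call:
jog_arm([
  [[0,-0.69,0.9,0,0,0,0],[0,-0.69,0.9,0,0,0,0],[0,-0.69,0.9,0,0,0,0],[0,-0.69,0.9,0,0,0,0],[0,-0.69,0.9,0,0,0,0]],
])

```text
time_s: 2.2
tool_pos: [0.4752, 0.1732, 0.0775]
tool_rot: [179.9, 0.1, -179.8]
force: [0.8, 1.2, 0.6]
grip_width: 0.0873
grasp_force: 0.0
```

Call:
jog_arm([
  [[0,0,0,0,0,0,0],[0,0,0,0,0,0,0]],
])

```text
time_s: 2.4
tool_pos: [0.4754, 0.1721, 0.0776]
tool_rot: [179.9, 0.2, -179.9]
force: [-0.3, -0.1, -0.1]
grip_width: 0.087
grasp_force: 0.0
```

```bash
python3 - <<'E'
from h import *
a=[]
for i in range(4):
    p,d=env.read_camera("top"); o=env.get_obs(); a.append(np.r_[o["tool_pos"],o["tool_rot"]])
print(np.array(a))
cv2.imwrite("pics/t1.png",p[...,::-1])
E
```

```text
[[   0.4752    0.1716    0.0774  179.9156    0.127  -179.9021]
 [   0.475     0.1712    0.0771  179.9357    0.096  -179.9283]
 [   0.4748    0.1708    0.0768  179.9549    0.0695 -179.9517]
 [   0.4747    0.1705    0.0766  179.9666    0.0512 -179.9736]]
```

The reading lags and then settles on my commanded target. I'll descend and grasp.

Call:
jog_arm([
  [[0,0,0.3,0,0,0,0],[0,0,0.57,0,0,0,0],[0,0,0.57,0,0,0,0],[0,0,0.57,0,0,0,0],[0,0,0.57,0,0,0,0]],
])

```text
time_s: 3.1
tool_pos: [0.4756, 0.1704, 0.0205]
tool_rot: [179.9, 0.1, 180.0]
force: [0.4, 0.1, -0.2]
grip_width: 0.087
grasp_force: 0.0
```

Call:
jog_arm([
  [[0,0,0,0,0,0,1],[0,0,0,0,0,0,1],[0,0,0,0,0,0,1],[0,0,0,0,0,0,1],[0,0,0,0,0,0,1]],
], grip_force=20)

```text
time_s: 3.6
tool_pos: [0.4746, 0.1701, 0.0194]
tool_rot: [180.0, 0.0, 180.0]
force: [0.5, 1.2, 1.9]
grip_width: 0.0634
grasp_force: 20.0
```

Call:
jog_arm([
  [[0,0,0,0,0,0,1],[0,0,0,0,0,0,1],[0,0,0,0,0,0,1],[0,0,0,0,0,0,1],[0,0,0,0,0,0,1]],
])

```text
time_s: 4.1
tool_pos: [0.4746, 0.17, 0.0194]
tool_rot: [180.0, 0.0, 180.0]
force: [-1.1, 0.2, 5.8]
grip_width: 0.0635
grasp_force: 20.0
```

Call:
jog_arm([
  [[0,0,-0.4,0,0,0,1],[0,0,-0.8,0,0,0,1],[0,0,-0.8,0,0,0,1]],
])

```text
time_s: 4.4
tool_pos: [0.4779, 0.1712, 0.1036]
tool_rot: [179.8, 0.5, 180.0]
force: [1.6, 1.1, -0.8]
grip_width: 0.0629
grasp_force: 20.0
```

Call:
jog_arm([
  [[-0.25,0.3,0,0,0,0,1],[-0.55,0.8,0,0,0,0,1],[-0.55,0.8,0,0,0,0,1],[-0.55,0.8,0,0,0,0,1]],
])

```text
time_s: 4.8
tool_pos: [0.5286, 0.2514, 0.097]
tool_rot: [-179.9, -0.1, -179.8]
force: [0.3, -0.2, -1.9]
grip_width: 0.063
grasp_force: 20.0
```

Call:
jog_arm([
  [[-0.25,0.4,0,0,0,0,1],[-0.55,0.8,0,0,0,0,1],[-0.55,0.8,0,0,0,0,1],[-0.55,0.8,0,0,0,0,1],[-0.55,0.8,0,0,0,0,1]],
])

```text
time_s: 5.3
tool_pos: [0.5839, 0.3272, 0.0983]
tool_rot: [-179.9, -0.1, 179.9]
force: [-0.2, -0.3, -1.0]
grip_width: 0.0631
grasp_force: 20.0
```

Call:
jog_arm([
  [[0,0,0.3,0,0,0,1],[0,0,0.6,0,0,0,1],[0,0,0.6,0,0,0,1],[0,0,0.6,0,0,0,1],[0,0,0.6,0,0,0,1]],
])

```text
time_s: 5.8
tool_pos: [0.5857, 0.3298, 0.0415]
tool_rot: [179.9, 0.2, 179.9]
force: [0.3, 0.4, -1.7]
grip_width: 0.0635
grasp_force: 20.0
```

Call:
jog_arm([
  [[0,0,0,0,0,0,1],[0,0,0.07,0,0,0,1],[0,0,0.135,0,0,0,1],[0,0,0.135,0,0,0,1],[0,0,0.135,0,0,0,1]],
])

```text
time_s: 6.3
tool_pos: [0.584, 0.3297, 0.0251]
tool_rot: [-180.0, -0.1, 180.0]
force: [-0.9, 0.6, -2.5]
grip_width: 0.0634
grasp_force: 20.0
```

Call:
jog_arm([
  [[0,0,0,0,0,0,1],[0,0,0,0,0,0,0],[0,0,0,0,0,0,0],[0,0,0,0,0,0,0],[0,0,0,0,0,0,0]],
])

```text
time_s: 6.8
tool_pos: [0.5846, 0.33, 0.0259]
tool_rot: [180.0, 0.0, 180.0]
force: [-1.2, 0.2, -0.5]
grip_width: 0.0843
grasp_force: 0.0
```

Call:
jog_arm([
  [[0,0,-0.2,0,0,0,0],[0,0,-0.6,0,0,0,0],[0,0,-1,0,0,0,0],[0,0,-1,0,0,0,0]],
])

```text
time_s: 7.2
tool_pos: [0.5883, 0.3319, 0.1331]
tool_rot: [179.6, 0.6, 180.0]
force: [0.1, 0.0, 0.6]
grip_width: 0.0871
grasp_force: 0.0
```

Call:
jog_arm([
  [[0.2,-1,0,0,0,0,0],[0.2,-1,0,0,0,0,0],[0.2,-1,0,0,0,0,0],[0.2,-1,0,0,0,0,0]],
])

```text
time_s: 7.6
tool_pos: [0.5647, 0.228, 0.1259]
tool_rot: [180.0, 0.0, 179.8]
force: [0.7, 1.3, 0.8]
grip_width: 0.0869
grasp_force: 0.0
```

Call:
jog_arm([
  [[0.475,-1,0,0,0,0,0],[0.475,-1,0,0,0,0,0],[0.475,-1,0,0,0,0,0],[0.475,-1,0,0,0,0,0]],
])

```text
time_s: 8.0
tool_pos: [0.5169, 0.1295, 0.1259]
tool_rot: [179.9, 0.0, 179.9]
force: [0.1, 1.1, 0.5]
grip_width: 0.087
grasp_force: 0.0
```

Call:
jog_arm([
  [[0.2,-1,0,0,0,0,0],[0.2,-1,0,0,0,0,0],[0.2,-1,0,0,0,0,0],[0.2,-1,0,0,0,0,0]],
])

```text
time_s: 8.4
tool_pos: [0.4981, 0.0312, 0.126]
tool_rot: [179.9, 0.1, 180.0]
force: [0.4, 0.6, -0.5]
grip_width: 0.0871
grasp_force: 0.0
```

```bash
cat > m.py <<'E'
from h import *
def top(zs,tag):  # circles of bright/high blobs
    p,d=env.read_camera("top"); P=cloud("top",d); cv2.imwrite(f"pics/{tag}.png",p[...,::-1]); np.savez(tag+".npz",p=p,d=d)
    for (x,y,z) in zs:
        m=((d>0)&(abs(P[...,2]-z)<.008)&(np.hypot(P[...,0]-x,P[...,1]-y)<.06)).astype(np.uint8)
        c=cv2.findContours(m,0,1)[0]
        if not c: print("none",x,y,z);continue
        ct=max(c,key=cv2.contourArea); M=cv2.moments(ct)
        W=onplane("top",ct[:,0],z);e=cv2.minEnclosingCircle(W[:,:2].astype(np.float32))
        print(z,"circ",np.array(e[0]),round(2*e[1],4),"cen",onplane("top",[M["m10"]/M["m00"],M["m01"]/M["m00"]],z)[0,:2])
E
python3 - <<'E'
from m import *
top([(.584,.330,.042),(.4965,-.007,.034),(.474,-.159,.032)],"a1")
E
```

```text
0.042 circ [0.5836 0.3285] 0.0657 cen [0.5836 0.3287]
none 0.4965 -0.007 0.034
0.032 circ [ 0.4737 -0.1588] 0.0365 cen [ 0.4737 -0.1591]
```

Call:
jog_arm([
  [[0,-0.372,0,0,0,0,0],[0,-0.372,0,0,0,0,0],[0,-0.372,0.5,0,0,0,0],[0,-0.372,0.9,0,0,0,0],[0,-0.372,0.9,0,0,0,0]],
])

```text
time_s: 8.95
tool_pos: [0.4928, -0.0049, 0.0307]
tool_rot: [-179.9, -0.6, -179.8]
force: [-0.4, -0.1, 0.5]
grip_width: 0.087
grasp_force: 0.0
```

Call:
jog_arm([
  [[0,0,0.165,0,0,0,0],[0,0,0.165,0,0,0,0],[0,0,0.165,0,0,0,0],[0,0,0.165,0,0,0,0]],
])

```text
time_s: 9.35
tool_pos: [0.4983, -0.0066, 0.0207]
tool_rot: [180.0, 0.1, -180.0]
force: [-0.3, 0.2, -0.1]
grip_width: 0.0868
grasp_force: 0.0
```

Call:
jog_arm([
  [[0,0,0,0,0,0,1],[0,0,0,0,0,0,1],[0,0,0,0,0,0,1],[0,0,0,0,0,0,1],[0,0,0,0,0,0,1]],
])

```text
time_s: 9.85
tool_pos: [0.4969, -0.0073, 0.0191]
tool_rot: [180.0, 0.0, 180.0]
force: [0.0, -0.1, 0.0]
grip_width: 0.0549
grasp_force: 0.0
```

Call:
jog_arm([
  [[0,0,0,0,0,0,1],[0,0,0,0,0,0,1],[0,0,0,0,0,0,1],[0,0,0,0,0,0,1],[0,0,0,0,0,0,1]],
])

```text
time_s: 10.35
tool_pos: [0.4969, -0.0073, 0.0191]
tool_rot: [180.0, -0.0, 180.0]
force: [-0.1, 0.3, 0.7]
grip_width: 0.0493
grasp_force: 20.0
```

Call:
jog_arm([
  [[0,0,-0.3,0,0,0,1],[0,0,-0.7,0,0,0,1],[0,0,-1,0,0,0,1],[0,0,-1,0,0,0,1],[0,0,-1,0,0,0,1]],
])

```text
time_s: 10.85
tool_pos: [0.4969, -0.0072, 0.119]
tool_rot: [180.0, 0.0, 180.0]
force: [-0.1, 0.1, -1.7]
grip_width: 0.0493
grasp_force: 20.0
```

Call:
jog_arm([
  [[-0.05,0.25,0,0,0,0,1],[-0.2,0.6,0,0,0,0,1],[-0.3,1,0,0,0,0,1],[-0.3,1,0,0,0,0,1]],
])

```text
time_s: 11.25
tool_pos: [0.526, 0.0998, 0.1167]
tool_rot: [179.9, -0.2, -179.5]
force: [-0.7, -0.3, -1.1]
grip_width: 0.0495
grasp_force: 20.0
```

Call:
jog_arm([
  [[-0.1,0.4,0,0,0,0,1],[-0.2,0.7,0,0,0,0,1],[-0.3,1,0,0,0,0,1],[-0.3,1,0,0,0,0,1]],
])

```text
time_s: 11.65
tool_pos: [0.5556, 0.198, 0.1165]
tool_rot: [179.9, -0.2, -179.6]
force: [-1.3, -0.3, -1.7]
grip_width: 0.0492
grasp_force: 20.0
```

Call:
jog_arm([
  [[-0.1,0.4,0,0,0,0,1],[-0.2,0.7,0,0,0,0,1],[-0.275,1,0,0,0,0,1],[-0.275,1,0,0,0,0,1]],
])

```text
time_s: 12.05
tool_pos: [0.5825, 0.2976, 0.1163]
tool_rot: [179.9, -0.2, -179.7]
force: [0.3, 0.9, -0.1]
grip_width: 0.0492
grasp_force: 20.0
```

Call:
jog_arm([
  [[0,0.372,0,0,0,0,1],[0,0.372,0,0,0,0,1],[0,0.372,0,0,0,0,1],[0,0.372,0.2,0,0,0,1],[0,0.372,0.45,0,0,0,1]],
])

```text
time_s: 12.55
tool_pos: [0.5857, 0.3277, 0.0742]
tool_rot: [-180.0, 0.1, 179.9]
force: [0.4, 0.4, -1.4]
grip_width: 0.0494
grasp_force: 20.0
```

Call:
jog_arm([
  [[0,0,0,0,0,0,1],[0,0,0,0,0,0,1],[0,0,0,0,0,0,1],[0,0,0,0,0,0,1],[0,0,0,0,0,0,1]],
])

```text
time_s: 13.05
tool_pos: [0.5851, 0.3301, 0.0753]
tool_rot: [179.9, 0.1, 180.0]
force: [0.6, 0.3, -1.4]
grip_width: 0.0492
grasp_force: 20.0
```

Call:
jog_arm([
  [[0,0,0.05,0,0,0,1],[0,0,0.1,0,0,0,1],[0,0,0.125,0,0,0,1],[0,0,0.125,0,0,0,1],[0,0,0.125,0,0,0,1]],
])

```text
time_s: 13.55
tool_pos: [0.5844, 0.3299, 0.0613]
tool_rot: [-180.0, -0.0, 180.0]
force: [-0.5, 0.3, -2.2]
grip_width: 0.0489
grasp_force: 20.0
```

Call:
jog_arm([
  [[0,0,0,0,0,0,1],[0,0,0,0,0,0,1],[0,0,0,0,0,0,1]],
])

```text
time_s: 13.85
tool_pos: [0.5844, 0.3299, 0.0615]
tool_rot: [180.0, 0.0, 180.0]
force: [-0.8, -0.2, -1.1]
grip_width: 0.049
grasp_force: 20.0
```

Call:
jog_arm([
  [[0,0,0,0,0,0,0],[0,0,0,0,0,0,0],[0,0,0,0,0,0,0],[0,0,0,0,0,0,0],[0,0,0,0,0,0,0]],
])

```text
time_s: 14.35
tool_pos: [0.5845, 0.33, 0.0617]
tool_rot: [180.0, 0.0, 180.0]
force: [-0.4, 0.2, -0.7]
grip_width: 0.0807
grasp_force: 0.0
```

Call:
jog_arm([
  [[0,0,-0.1,0,0,0,0],[0,0,-0.4,0,0,0,0],[0,0,-0.8,0,0,0,0],[0,0,-0.8,0,0,0,0],[0,0,-0.8,0,0,0,0]],
])

```text
time_s: 14.85
tool_pos: [0.5854, 0.3304, 0.1439]
tool_rot: [179.9, 0.2, 180.0]
force: [0.1, 0.7, -0.4]
grip_width: 0.0868
grasp_force: 0.0
```

Call:
jog_arm([
  [[0.3,-1,0,0,0,0,0],[0.3,-1,0,0,0,0,0],[0.3,-1,0,0,0,0,0]],
])

```text
time_s: 15.15
tool_pos: [0.5531, 0.2211, 0.1401]
tool_rot: [-179.7, -0.2, 179.5]
force: [0.4, -0.6, -0.6]
grip_width: 0.0869
grasp_force: 0.0
```

Call:
jog_arm([
  [[0.3,-1,0,0,0,0,0],[0.3,-1,0,0,0,0,0],[0.3,-1,0,0,0,0,0]],
])

```text
time_s: 15.45
tool_pos: [0.5228, 0.1224, 0.1408]
tool_rot: [-179.8, -0.2, 179.5]
force: [-0.4, -0.3, -0.5]
grip_width: 0.0875
grasp_force: 0.0
```

```bash
python3 - <<'E'
from m import *
top([(.584,.330,.076),(.474,-.159,.032)],"a2")
p=np.load("a2.npz")["p"]; c=p[180:250,95:165]
s=env.read_camera("scene")[0]; 
cv2.imwrite("pics/a2c.png",np.hstack([cv2.resize(c,(400,400),interpolation=2),cv2.resize(s[100:180,300:380],(400,400),interpolation=2)])[...,::-1])
E
```

```text
0.076 circ [0.5839 0.3287] 0.0518 cen [0.5841 0.3294]
0.032 circ [ 0.4742 -0.1589] 0.0366 cen [ 0.4738 -0.1591]
```

View pics/a2c.png

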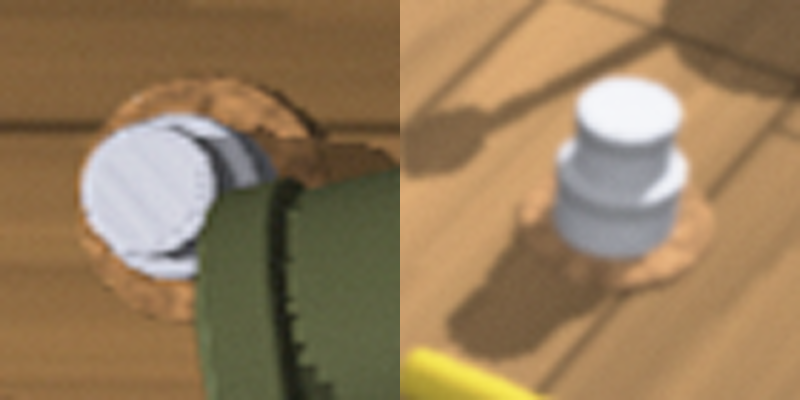

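The medium tin sits well centred on the large one, at the left of the crop at about (150,190), and the scene view agrees. The small tin is next.

Call:
jog_arm([
  [[0.3,-1,0,0,0,0,0],[0.3,-1,0,0,0,0,0],[0.3,-1,0,0,0,0,0]],
])

```text
time_s: 15.85
tool_pos: [0.4933, 0.0251, 0.1413]
tool_rot: [-179.9, -0.1, 179.6]
force: [1.6, 0.1, 0.2]
grip_width: 0.0869
grasp_force: 0.0
```

Call:
jog_arm([
  [[0.2,-1,0,0,0,0,0],[0.2,-1,0,0,0,0,0],[0.2,-1,0,0,0,0,0]],
])

```text
time_s: 16.15
tool_pos: [0.4738, -0.0754, 0.1417]
tool_rot: [-179.9, -0.0, 179.6]
force: [-0.7, -0.0, -0.0]
grip_width: 0.0871
grasp_force: 0.0
```

Call:
jog_arm([
  [[0,-0.892,0,0,0,0,0],[0,-0.892,0,0,0,0,0],[0,-0.892,0,0,0,0,0],[0,-0.892,0.4,0,0,0,0],[0,-0.892,0.7,0,0,0,0]],
])

```text
time_s: 16.65
tool_pos: [0.4758, -0.1571, 0.0704]
tool_rot: [180.0, 0.1, -179.9]
force: [0.8, -0.2, -0.7]
grip_width: 0.0872
grasp_force: 0.0
```

Call:
jog_arm([
  [[0,0,0,0,0,0,0],[0,0,0.3,0,0,0,0],[0,0,0.525,0,0,0,0],[0,0,0.525,0,0,0,0],[0,0,0.525,0,0,0,0]],
])

```text
time_s: 17.15
tool_pos: [0.4756, -0.1585, 0.0202]
tool_rot: [-180.0, 0.0, -179.9]
force: [1.1, -0.3, -0.1]
grip_width: 0.087
grasp_force: 0.0
```

Call:
jog_arm([
  [[0,0,0,0,0,0,0],[0,0,0,0,0,0,1],[0,0,0,0,0,0,1],[0,0,0,0,0,0,1],[0,0,0,0,0,0,1]],
])

```text
time_s: 17.65
tool_pos: [0.4745, -0.1593, 0.0193]
tool_rot: [180.0, 0.0, 180.0]
force: [-0.3, 1.1, 0.4]
grip_width: 0.0625
grasp_force: 0.0
```

Call:
jog_arm([
  [[0,0,0,0,0,0,1],[0,0,0,0,0,0,1],[0,0,0,0,0,0,1],[0,0,0,0,0,0,1],[0,0,0,0,0,0,1]],
])

```text
time_s: 18.15
tool_pos: [0.4743, -0.1593, 0.019]
tool_rot: [-180.0, -0.0, 180.0]
force: [-0.4, -0.7, -0.8]
grip_width: 0.0353
grasp_force: 20.0
```

Call:
jog_arm([
  [[0,0,0,0,0,0,1],[0,0,0,0,0,0,1],[0,0,0,0,0,0,1]],
])

```text
time_s: 18.45
tool_pos: [0.4743, -0.1593, 0.019]
tool_rot: [180.0, -0.0, 180.0]
force: [0.4, 0.8, -0.5]
grip_width: 0.0352
grasp_force: 20.0
```

Call:
jog_arm([
  [[0,0,-0.3,0,0,0,1],[0,0,-0.7,0,0,0,1],[0,0,-1,0,0,0,1],[0,0,-1,0,0,0,1]],
])

```text
time_s: 18.85
tool_pos: [0.4775, -0.1601, 0.1233]
tool_rot: [-180.0, 0.5, 180.0]
force: [1.1, -0.5, -0.1]
grip_width: 0.035
grasp_force: 20.0
```

Call:
jog_arm([
  [[-0.1,0.25,-0.1,0,0,0,1],[-0.2,0.6,-0.3,0,0,0,1],[-0.3,1,-0.3,0,0,0,1],[-0.3,1,-0.3,0,0,0,1]],
])

```text
time_s: 19.25
tool_pos: [0.5055, -0.0522, 0.1485]
tool_rot: [179.8, 0.0, -179.5]
force: [-0.3, -0.4, -1.1]
grip_width: 0.0349
grasp_force: 20.0
```

Call:
jog_arm([
  [[-0.1,0.4,0,0,0,0,1],[-0.2,0.7,0,0,0,0,1],[-0.3,1,0,0,0,0,1],[-0.3,1,0,0,0,0,1]],
])

```text
time_s: 19.65
tool_pos: [0.5344, 0.0461, 0.1477]
tool_rot: [179.9, -0.1, -179.6]
force: [0.0, 0.3, -0.3]
grip_width: 0.0349
grasp_force: 20.0
```

Call:
jog_arm([
  [[-0.1,0.4,0,0,0,0,1],[-0.2,0.7,0,0,0,0,1],[-0.3,1,0,0,0,0,1],[-0.3,1,0,0,0,0,1]],
])

```text
time_s: 20.05
tool_pos: [0.5641, 0.1455, 0.1477]
tool_rot: [179.9, -0.1, -179.6]
force: [-0.9, 0.1, -0.1]
grip_width: 0.0346
grasp_force: 20.0
```

Call:
jog_arm([
  [[-0.1,0.4,0,0,0,0,1],[-0.2,0.7,0,0,0,0,1],[-0.2,1,0,0,0,0,1],[-0.2,1,0,0,0,0,1]],
])

```text
time_s: 20.45
tool_pos: [0.5829, 0.2452, 0.1475]
tool_rot: [179.9, -0.1, -179.7]
force: [-0.8, 0.6, -1.4]
grip_width: 0.0347
grasp_force: 20.0
```

Call:
jog_arm([
  [[0,0.3,0,0,0,0,1],[0,0.6,0,0,0,0,1],[0,0.892,0,0,0,0,1],[0,0.892,0,0,0,0,1],[0,0.892,0,0,0,0,1]],
])

```text
time_s: 20.95
tool_pos: [0.5843, 0.3282, 0.1481]
tool_rot: [-179.9, -0.1, 180.0]
force: [0.4, -0.9, -0.9]
grip_width: 0.035
grasp_force: 20.0
```

Call:
jog_arm([
  [[0,0,0.15,0,0,0,1],[0,0,0.3,0,0,0,1],[0,0,0.4,0,0,0,1],[0,0,0.4,0,0,0,1],[0,0,0.4,0,0,0,1]],
])

```text
time_s: 21.45
tool_pos: [0.5843, 0.3294, 0.1085]
tool_rot: [-180.0, -0.0, 180.0]
force: [-0.2, -0.0, -0.6]
grip_width: 0.0349
grasp_force: 20.0
```

Call:
jog_arm([
  [[0,0,0,0,0,0,1],[0,0,0.05,0,0,0,1],[0,0,0.1,0,0,0,1],[0,0,0.134,0,0,0,1],[0,0,0.134,0,0,0,1]],
])

```text
time_s: 21.95
tool_pos: [0.5843, 0.3299, 0.0953]
tool_rot: [-180.0, -0.0, 180.0]
force: [0.2, -0.6, -0.7]
grip_width: 0.035
grasp_force: 20.0
```

Call:
jog_arm([
  [[0,0,0,0,0,0,1],[0,0,0,0,0,0,1],[0,0,0,0,0,0,1],[0,0,0,0,0,0,1]],
])

```text
time_s: 22.35
tool_pos: [0.5844, 0.3299, 0.0957]
tool_rot: [180.0, 0.0, 180.0]
force: [1.2, -0.2, -0.7]
grip_width: 0.0346
grasp_force: 20.0
```

Call:
jog_arm([
  [[0,0,0,0,0,0,0],[0,0,0,0,0,0,0],[0,0,0,0,0,0,0],[0,0,0,0,0,0,0],[0,0,0,0,0,0,0]],
])

```text
time_s: 22.85
tool_pos: [0.5844, 0.33, 0.0958]
tool_rot: [180.0, 0.0, 180.0]
force: [-1.1, -0.3, -0.2]
grip_width: 0.0668
grasp_force: 0.0
```

Call:
jog_arm([
  [[0,0,-0.1,0,0,0,0],[0,0,-0.4,0,0,0,0],[0,0,-0.8,0,0,0,0],[0,0,-0.9,0,0,0,0],[0,0,-0.9,0,0,0,0]],
])

```text
time_s: 23.35
tool_pos: [0.586, 0.3306, 0.1892]
tool_rot: [179.8, 0.3, 180.0]
force: [-0.0, 0.3, -0.7]
grip_width: 0.0868
grasp_force: 0.0
```

Call:
jog_arm([
  [[1,0,0,0,0,0,0],[1,0,0,0,0,0,0],[1,0,0,0,0,0,0],[1,0,0,0,0,0,0]],
])

```text
time_s: 23.75
tool_pos: [0.4827, 0.33, 0.1846]
tool_rot: [-180.0, -0.1, -179.9]
force: [0.0, 0.2, -0.5]
grip_width: 0.0872
grasp_force: 0.0
```

Call:
jog_arm([
  [[0.937,-0.044,0.6,0,0,0.0556,0],[0.937,-0.044,0.6,0,0,0.0556,0],[0.937,-0.044,0.6,0,0,0.0556,0],[0.937,-0.044,0.6,0,0,0.0556,0],[0.937,-0.044,0.6,0,0,0.0556,0]],
])

```text
time_s: 24.25
tool_pos: [0.3931, 0.3258, 0.1265]
tool_rot: [179.9, 0.1, 169.9]
force: [-0.3, 0.9, 0.6]
grip_width: 0.0871
grasp_force: 0.0
```

```bash
python3 - <<'E'
from m import *
top([(.584,.330,.108)],"a3")
print(env.get_obs()["tool_pos"],env.get_obs()["tool_rot"],env.get_obs()["qpos"])
p=np.load("a3.npz")["p"]; c=p[170:240,75:145]
s=env.read_camera("scene")[0]; 
cv2.imwrite("pics/a3c.png",np.hstack([cv2.resize(c,(400,400),interpolation=2),cv2.resize(s[70:190,260:380],(400,400),interpolation=2)])[...,::-1])
E
```

```text
0.108 circ [0.584  0.3285] 0.0376 cen [0.5838 0.3286]
[0.3935 0.3259 0.1269] [179.8869   0.1448 169.8794] [-55.0586   4.9523  13.0608 109.7889  -1.1817  65.2128  38.3267]
```

View pics/a3c.png

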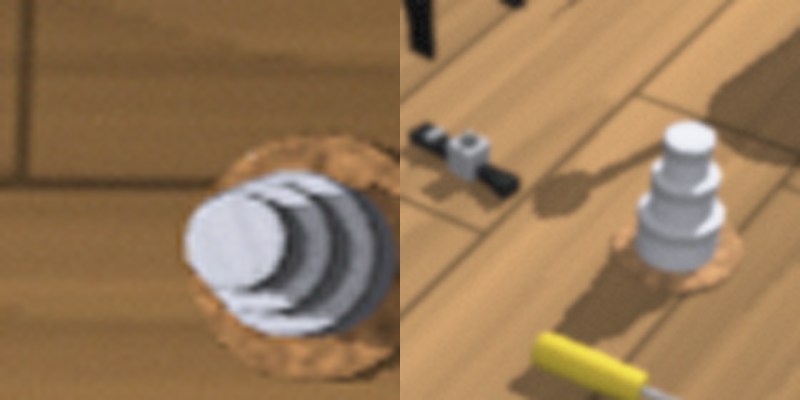

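The three-tin stack on the mat is straight. The top tin is at left-crop (235,242), within 1 mm of the ones below. Next is the shut clamp.

Call:
jog_arm([
  [[0,0,0,0,0,0,0],[0,0,0.4,0,0,0,0],[0,0,0.8,0,0,0,0],[0,0,0.8,0,0,0,0],[0,0,0.8,0,0,0,0]],
])

```text
time_s: 24.85
tool_pos: [0.3914, 0.3254, 0.0462]
tool_rot: [-180.0, 0.0, 169.9]
force: [-0.5, -0.3, 0.8]
grip_width: 0.0872
grasp_force: 0.0
```

Call:
jog_arm([
  [[0,0,0,0,0,0,0],[0,0,0.276,0,0,0,0],[0,0,0.276,0,0,0,0],[0,0,0.276,0,0,0,0],[0,0,0.276,0,0,0,0]],
])

```text
time_s: 25.35
tool_pos: [0.3917, 0.3264, 0.0198]
tool_rot: [179.9, 0.1, 170.0]
force: [-0.3, 0.4, 0.8]
grip_width: 0.0869
grasp_force: 0.0
```

Call:
jog_arm([
  [[0,0,0,0,0,0,1],[0,0,0,0,0,0,1],[0,0,0,0,0,0,1],[0,0,0,0,0,0,1],[0,0,0,0,0,0,1]],
])

```text
time_s: 25.85
tool_pos: [0.3907, 0.3255, 0.0181]
tool_rot: [180.0, 0.0, 170.0]
force: [-0.9, -0.2, 0.9]
grip_width: 0.0548
grasp_force: 0.0
```

Call:
jog_arm([
  [[0,0,0,0,0,0,1],[0,0,0,0,0,0,1],[0,0,0,0,0,0,1],[0,0,0,0,0,0,1],[0,0,0,0,0,0,1]],
])

```text
time_s: 26.35
tool_pos: [0.3907, 0.3256, 0.0181]
tool_rot: [180.0, 0.0, 170.0]
force: [0.5, 0.7, -0.5]
grip_width: 0.0256
grasp_force: 20.0
```

Call:
jog_arm([
  [[0,0,0,0,0,0,1],[0,0,0,0,0,0,1],[0,0,0,0,0,0,1]],
], grip_force=30)

```text
time_s: 26.65
tool_pos: [0.3907, 0.3255, 0.0181]
tool_rot: [180.0, 0.0, 170.0]
force: [0.8, -0.1, 0.5]
grip_width: 0.0251
grasp_force: 30.0
```

Call:
jog_arm([
  [[0,0,-0.3,0,0,0,1],[0,0,-0.7,0,0,0,1],[0,0,-1,0,0,0,1],[0,0,-1,0,0,0,1]],
])

```text
time_s: 27.05
tool_pos: [0.3932, 0.3277, 0.1226]
tool_rot: [179.6, 0.3, 170.0]
force: [-0.2, 0.7, -1.2]
grip_width: 0.0251
grasp_force: 30.0
```

Call:
jog_arm([
  [[-0.15,-0.25,0,0,0,0,1],[-0.3,-0.6,0,0,0,0,1],[-0.46,-0.892,0,0,0,0,1],[-0.46,-0.892,0,0,0,0,1]],
])

```text
time_s: 27.45
tool_pos: [0.4217, 0.2242, 0.1171]
tool_rot: [-179.8, -0.0, 169.6]
force: [-0.1, 0.0, -1.3]
grip_width: 0.0253
grasp_force: 30.0
```

Call:
jog_arm([
  [[-0.15,-0.3,0,0,0,0,1],[-0.3,-0.6,0,0,0,0,1],[-0.46,-0.892,0,0,0,0,1],[-0.46,-0.892,0,0,0,0,1]],
])

```text
time_s: 27.85
tool_pos: [0.4511, 0.1294, 0.1174]
tool_rot: [-179.9, 0.0, 169.6]
force: [-0.4, -0.0, -0.7]
grip_width: 0.025
grasp_force: 30.0
```

Call:
jog_arm([
  [[-0.15,-0.3,0,0,0,0,1],[-0.3,-0.6,0,0,0,0,1],[-0.46,-0.892,0,0,0,0,1],[-0.46,-0.892,0,0,0,0,1]],
])

```text
time_s: 28.25
tool_pos: [0.4808, 0.0341, 0.1177]
tool_rot: [-179.9, 0.0, 169.6]
force: [-0.2, -0.6, -0.6]
grip_width: 0.0252
grasp_force: 30.0
```

Call:
jog_arm([
  [[-0.15,-0.3,0,0,0,0,1],[-0.3,-0.6,0,0,0,0,1],[-0.46,-0.892,0,0,0,0,1],[-0.46,-0.892,0,0,0,0,1]],
])

```text
time_s: 28.65
tool_pos: [0.5105, -0.0613, 0.1178]
tool_rot: [-179.9, 0.1, 169.7]
force: [-0.3, -0.1, -1.4]
grip_width: 0.0254
grasp_force: 30.0
```

Call:
jog_arm([
  [[-0.15,-0.3,0,0,0,0,1],[-0.3,-0.6,0,0,0,0,1],[-0.46,-0.892,0,0,0,0,1],[-0.46,-0.892,0,0,0,0,1],[-0.46,-0.892,0,0,0,0,1]],
])

```text
time_s: 29.15
tool_pos: [0.5395, -0.1521, 0.1172]
tool_rot: [180.0, -0.1, 170.0]
force: [0.7, 0.2, -0.6]
grip_width: 0.0251
grasp_force: 30.0
```

Call:
jog_arm([
  [[-0.15,-0.3,0,0,0,0,1],[-0.3,-0.6,0,0,0,0,1],[-0.455,-0.891,0,0,0,0,1],[-0.455,-0.891,0,0,0,0,1]],
])

```text
time_s: 29.55
tool_pos: [0.5691, -0.2517, 0.1177]
tool_rot: [-179.9, 0.0, 169.8]
force: [-0.2, -0.3, -1.2]
grip_width: 0.0252
grasp_force: 30.0
```

Call:
jog_arm([
  [[-0.15,-0.3,0,0,0,0.0453,1],[-0.3,-0.6,0,0,0,0.0906,1],[-0.455,-0.891,0,0,0,0.1359,1],[-0.455,-0.891,0,0,0,0.1812,1],[-0.455,-0.891,0,0,0,0.2264,1]],
])

```text
time_s: 30.05
tool_pos: [0.5988, -0.3426, 0.1169]
tool_rot: [180.0, -0.2, 128.9]
force: [-0.2, 0.2, -1.4]
grip_width: 0.0249
grasp_force: 30.0
```

Call:
jog_arm([
  [[0,0,0,0,0,0.0453,1],[0,0,0,0,0,0.0906,1],[0,0,0,0,0,0.1359,1],[0,0,0,0,0,0.1812,1],[0,0,0,0,0,0.2264,1]],
])

```text
time_s: 30.55
tool_pos: [0.5994, -0.3408, 0.117]
tool_rot: [-180.0, -0.2, 88.3]
force: [-0.0, -0.6, -0.1]
grip_width: 0.0253
grasp_force: 30.0
```

Call:
jog_arm([
  [[0,0,0,0,0,0,1],[0,0,0,0,0,0,1],[0,0,0,0,0,0,1],[0,0,0,0,0,0,1]],
])

```text
time_s: 30.95
tool_pos: [0.5984, -0.3444, 0.118]
tool_rot: [180.0, -0.0, 88.6]
force: [-0.3, 0.0, -0.9]
grip_width: 0.025
grasp_force: 30.0
```

```bash
python3 - <<'E'
from m import *
o=env.get_obs();print(o["tool_pos"],o["tool_rot"],o["qpos"])
t=env.read_camera("top")[0][160:260,360:500]
s=env.read_camera("scene")[0][280:420,60:260] 
cv2.imwrite("pics/a4c.png",np.hstack([cv2.resize(t,(400,286),interpolation=2),cv2.resize(s,(400,286),interpolation=2)])[...,::-1])
E
```

```text
[ 0.5984 -0.3444  0.118 ] [179.9854  -0.045   88.5809] [-10.3178  36.8199  56.147   85.1632 -31.119   74.6466  47.3933]
```

View pics/a4c.png

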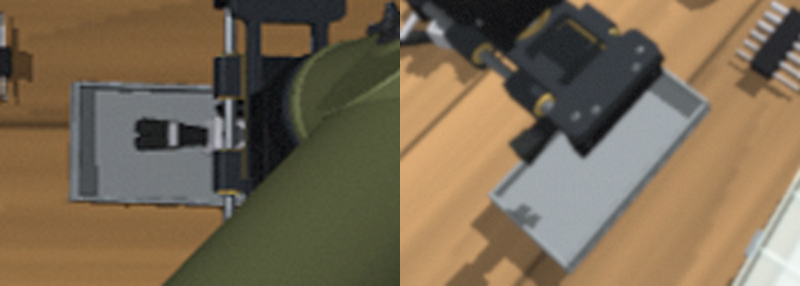

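The clamp, handles to the left in the crop, hangs centred over the grey tray and is aligned with it. I'll lower it.

Call:
jog_arm([
  [[0,0,0.3,0,0,0,1],[0,0,0.6,0,0,0,1],[0,0,0.8,0,0,0,1],[0,0,0.8,0,0,0,1],[0,0,0.8,0,0,0,1]],
])

```text
time_s: 31.55
tool_pos: [0.5984, -0.3454, 0.0385]
tool_rot: [180.0, 0.0, 88.5]
force: [0.3, 0.1, -0.6]
grip_width: 0.0251
grasp_force: 30.0
```

Call:
jog_arm([
  [[0,0,0,0,0,0,1],[0,0,0.08,0,0,0,1],[0,0,0.155,0,0,0,1],[0,0,0.155,0,0,0,1],[0,0,0.155,0,0,0,1]],
])

```text
time_s: 32.05
tool_pos: [0.598, -0.3448, 0.0223]
tool_rot: [-180.0, -0.0, 88.5]
force: [-1.0, 0.4, -1.1]
grip_width: 0.0249
grasp_force: 30.0
```

Call:
jog_arm([
  [[0,0,0,0,0,0,0.56],[0,0,0,0,0,0,0.56],[0,0,0,0,0,0,0.56],[0,0,0,0,0,0,0.56],[0,0,0,0,0,0,0.56]],
])

```text
time_s: 32.55
tool_pos: [0.5983, -0.345, 0.0226]
tool_rot: [180.0, -0.0, 88.5]
force: [-0.3, -0.7, 0.5]
grip_width: 0.038
grasp_force: 0.0
```

Call:
jog_arm([
  [[0,0,-0.1,0,0,0,0.56],[0,0,-0.4,0,0,0,0.56],[0,0,-0.8,0,0,0,0.56],[0,0,-1,0,0,0,0.56],[0,0,-1,0,0,0,0.56]],
])

```text
time_s: 33.05
tool_pos: [0.6, -0.3469, 0.1275]
tool_rot: [179.6, 0.2, 88.5]
force: [-0.5, -0.4, 0.2]
grip_width: 0.0382
grasp_force: 0.0
```

```bash
python3 - <<'E'
from m import *
o=env.get_obs();print(o["qpos"])
E
```

```text
[-10.4048  36.4261  56.5545  84.6257 -30.9346  75.1134  47.2096]
```

Call:
jog_arm([
  [[0,-0.5,0,0,0,0,0],[0,-1,0,0,0,0,0],[0,-1,0,0,0,0,0],[0,-1,0,0,0,0,0]],
])

```text
time_s: 33.45
tool_pos: [0.497, -0.3419, 0.1222]
tool_rot: [180.0, -0.1, 88.4]
force: [1.2, 0.2, 0.1]
grip_width: 0.0629
grasp_force: 0.0
```

Call:
jog_arm([
  [[0,-0.4,0,0,0,0,0],[0,-0.7,0,0,0,0,0],[0,-0.7,0,0,0,0,0],[0,-0.7,0,0,0,0,0]],
])

```text
time_s: 33.85
tool_pos: [0.4299, -0.3402, 0.1231]
tool_rot: [179.9, 0.0, 88.5]
force: [0.4, -0.8, 0.4]
grip_width: 0.0859
grasp_force: 0.0
```

Call:
jog_arm([
  [[0,-0.334,0,0,0,0.04,0],[0,-0.334,0,0,0,0.08,0],[0,-0.334,0,0,0,0.12,0],[0,-0.334,0,0,0,0.16,0],[0,-0.334,0,0,0,0.2,0]],
])

```text
time_s: 34.35
tool_pos: [0.3974, -0.3396, 0.1232]
tool_rot: [179.9, 0.0, 52.3]
force: [-0.9, 0.3, 0.5]
grip_width: 0.0874
grasp_force: 0.0
```

```bash
python3 - <<'E'
from m import *
o=env.get_obs();print(o["qpos"],o["tool_pos"],o["tool_rot"])
E
```

```text
[-24.1097  13.5213  69.4119 109.7477 -13.8287  65.9393  12.7846] [ 0.3974 -0.3396  0.1232] [179.895    0.0498  52.3119]
```

Call:
jog_arm([
  [[0,0,0,0,0,0.04,0],[0,0,0,0,0,0.08,0],[0,0,0,0,0,0.12,0],[0,0,0,0,0,0.16,0],[0,0,0,0,0,0.1972,0]],
])

```text
time_s: 34.85
tool_pos: [0.3974, -0.3396, 0.1232]
tool_rot: [179.9, -0.0, 16.8]
force: [0.8, -0.8, 0.4]
grip_width: 0.0872
grasp_force: 0.0
```

```bash
python3 - <<'E'
from m import *
env.read_camera("top");o=env.get_obs();print(o["qpos"],o["tool_pos"],o["tool_rot"])
E
```

```text
[-24.4236  13.7459  69.8682 109.7505 -14.0741  65.9771 -22.7064] [ 0.3973 -0.3397  0.1232] [179.8732  -0.003   16.5913]
```

Call:
jog_arm([
  [[0,0,0.2,0,0,0,0],[0,0,0.4,0,0,0,0],[0,0,0.5,0,0,0,0],[0,0,0.5,0,0,0,0],[0,0,0.5,0,0,0,0]],
])

```text
time_s: 35.4
tool_pos: [0.3956, -0.3401, 0.0731]
tool_rot: [179.9, 0.0, 17.0]
force: [-0.4, -0.7, 0.7]
grip_width: 0.087
grasp_force: 0.0
```

```bash
python3 - <<'E'
from m import *
for i in range(4): env.read_camera("top")
o=env.get_obs();print(o["qpos"],o["tool_pos"],o["tool_rot"])
E
```

```text
[-19.7076  18.3978  66.1617 112.6529 -19.3164  61.0354 -18.0655] [ 0.3956 -0.34    0.0733] [179.9494  -0.0753  17.0015]
```

Call:
jog_arm([
  [[0,0,0.2,0,0,0,0],[0,0,0.4,0,0,0,0],[0,0,0.545,0,0,0,0],[0,0,0.545,0,0,0,0],[0,0,0.545,0,0,0,0]],
])

```text
time_s: 36.1
tool_pos: [0.395, -0.34, 0.0184]
tool_rot: [180.0, -0.0, 17.0]
force: [0.0, 0.7, -0.1]
grip_width: 0.0871
grasp_force: 0.0
```

Call:
jog_arm([
  [[0,0,0,0,0,0,1],[0,0,0,0,0,0,1],[0,0,0,0,0,0,1],[0,0,0,0,0,0,1],[0,0,0,0,0,0,1]],
], grip_force=20)

```text
time_s: 36.6
tool_pos: [0.3951, -0.3396, 0.0182]
tool_rot: [180.0, -0.0, 17.0]
force: [0.6, -0.5, -0.5]
grip_width: 0.0548
grasp_force: 0.0
```

Call:
jog_arm([
  [[0,0,0,0,0,0,1],[0,0,0,0,0,0,1],[0,0,0,0,0,0,1],[0,0,0,0,0,0,1],[0,0,0,0,0,0,1]],
])

```text
time_s: 37.1
tool_pos: [0.3949, -0.3397, 0.018]
tool_rot: [180.0, -0.0, 17.0]
force: [0.5, 0.1, 1.4]
grip_width: 0.0257
grasp_force: 20.0
```

Call:
jog_arm([
  [[0,0,0,0,0,0,1],[0,0,0,0,0,0,1],[0,0,0,0,0,0,1]],
], grip_force=30)

```text
time_s: 37.4
tool_pos: [0.395, -0.3397, 0.0181]
tool_rot: [180.0, -0.0, 17.0]
force: [0.4, -0.5, 0.0]
grip_width: 0.0254
grasp_force: 30.0
```

```bash
python3 - <<'E'
from m import *
o=env.get_obs();print(o["qpos"],o["tool_pos"],o["tool_rot"])
E
```

```text
[-14.6125  23.6064  61.2348 115.045  -25.1278  55.7644 -13.7761] [ 0.395  -0.3397  0.0181] [179.9937  -0.0052  16.9833]
```

Call:
jog_arm([
  [[0,0,-0.3,0,0,0,1],[0,0,-0.6,0,0,0,1],[0,0,-0.7,0,0,0,1],[0,0,-0.7,0,0,0,1]],
])

```text
time_s: 37.8
tool_pos: [0.396, -0.3398, 0.089]
tool_rot: [179.9, -0.2, 17.0]
force: [-0.4, -0.2, -1.2]
grip_width: 0.0253
grasp_force: 30.0
```

Call:
jog_arm([
  [[0.2,-0.13,0,0,0,0,1],[0.5,-0.33,0,0,0,0,1],[0.8,-0.53,0,0,0,0,1],[0.947,-0.6325,0,0,0,0,1],[0.947,-0.6325,0,0,0,0,1]],
])

```text
time_s: 38.3
tool_pos: [0.4681, -0.2484, 0.0866]
tool_rot: [-179.9, 0.1, 17.3]
force: [-0.2, -0.3, -0.2]
grip_width: 0.0249
grasp_force: 30.0
```

Call:
jog_arm([
  [[0.2,-0.13,0,0,0,0,1],[0.5,-0.33,0,0,0,0,1],[0.8,-0.53,0,0,0,0,1],[0.947,-0.6325,0,0,0,0,1],[0.947,-0.6325,0,0,0,0,1]],
])

```text
time_s: 38.8
tool_pos: [0.5397, -0.162, 0.0873]
tool_rot: [180.0, 0.1, 17.2]
force: [-0.3, -0.3, -1.1]
grip_width: 0.0253
grasp_force: 30.0
```

Call:
jog_arm([
  [[0.2,-0.13,0,0,0,0,1],[0.5,-0.33,0,0,0,0,1],[0.8,-0.53,0,0,0,0,1],[0.947,-0.6325,0,0,0,0,1],[0.947,-0.6325,0,0,0,0,1]],
])

```text
time_s: 39.3
tool_pos: [0.6121, -0.0736, 0.0876]
tool_rot: [180.0, 0.0, 17.2]
force: [-0.6, 0.5, -1.4]
grip_width: 0.0249
grasp_force: 30.0
```

Call:
jog_arm([
  [[0.2,-0.13,0,0,0,-0.0469,1],[0.5,-0.33,0,0,0,-0.0938,1],[0.8,-0.53,0,0,0,-0.1407,1],[0.948,-0.6325,0,0,0,-0.1876,1],[0.948,-0.6325,0,0,0,-0.2345,1]],
])

```text
time_s: 39.8
tool_pos: [0.6839, 0.0137, 0.0877]
tool_rot: [180.0, 0.0, 59.6]
force: [-0.4, -0.7, -1.3]
grip_width: 0.0254
grasp_force: 30.0
```

Call:
jog_arm([
  [[0,0,0,0,0,-0.0469,1],[0,0,0,0,0,-0.0938,1],[0,0,0,0,0,-0.1407,1],[0,0,0,0,0,-0.1876,1],[0,0,0,0,0,-0.2345,1]],
])

```text
time_s: 40.3
tool_pos: [0.6823, 0.0089, 0.0881]
tool_rot: [-179.9, 0.1, 101.5]
force: [-0.3, -0.5, -0.6]
grip_width: 0.0252
grasp_force: 30.0
```

Call:
jog_arm([
  [[0,0,0,0,0,0,1],[0,0,0,0,0,0,1],[0,0,0,0,0,0,1],[0,0,0,0,0,0,1]],
])

```text
time_s: 40.7
tool_pos: [0.6832, 0.0125, 0.088]
tool_rot: [-180.0, 0.0, 101.3]
force: [0.2, 0.2, -1.3]
grip_width: 0.0255
grasp_force: 30.0
```

```bash
python3 - <<'E'
from m import *
o=env.get_obs();print(o["tool_pos"],o["tool_rot"],o["qpos"])
t=env.read_camera("top")[0][120:220,200:340]
s=env.read_camera("scene")[0][190:310,230:400] 
cv2.imwrite("pics/a5c.png",np.hstack([cv2.resize(t,(400,286),interpolation=2),cv2.resize(s,(400,286),interpolation=2)])[...,::-1])
E
```

```text
[0.6832 0.0125 0.088 ] [-179.9854    0.0234  101.2967] [-29.2938  30.5249  35.6518  87.5174 -18.5942  67.98    20.906 ]
```

View pics/a5c.png

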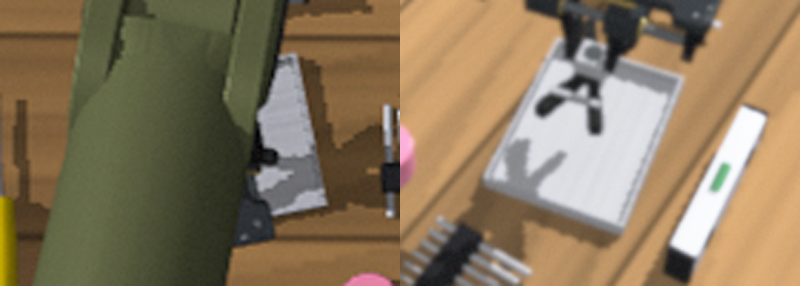

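The scene crop shows the open clamp hanging over the steel tray with its handles towards the tray's near end, and it will land inside the walls. I'll lower and release it.

Call:
jog_arm([
  [[0,0,0.2,0,0,0,1],[0,0,0.4,0,0,0,1],[0,0,0.52,0,0,0,1],[0,0,0.52,0,0,0,1],[0,0,0.52,0,0,0,1]],
])

```text
time_s: 41.3
tool_pos: [0.6837, 0.013, 0.0364]
tool_rot: [180.0, 0.0, 101.4]
force: [-0.7, 0.3, -1.2]
grip_width: 0.0253
grasp_force: 30.0
```

Call:
jog_arm([
  [[0,0,0,0,0,0,1],[0,0,0.07,0,0,0,1],[0,0,0.145,0,0,0,1],[0,0,0.145,0,0,0,1],[0,0,0.145,0,0,0,1]],
])

```text
time_s: 41.8
tool_pos: [0.683, 0.013, 0.0212]
tool_rot: [-179.9, -0.0, 101.4]
force: [-0.1, 0.3, -1.7]
grip_width: 0.0249
grasp_force: 30.0
```

Call:
jog_arm([
  [[0,0,0,0,0,0,0.5],[0,0,0,0,0,0,0.5],[0,0,0,0,0,0,0.5],[0,0,0,0,0,0,0.5],[0,0,0,0,0,0,0.5]],
])

```text
time_s: 42.3
tool_pos: [0.6835, 0.0131, 0.0217]
tool_rot: [180.0, -0.0, 101.4]
force: [0.1, 0.4, -0.1]
grip_width: 0.0433
grasp_force: 0.0
```

Call:
jog_arm([
  [[0,0,-0.1,0,0,0,0.5],[0,0,-0.4,0,0,0,0.5],[0,0,-0.8,0,0,0,0.5],[0,0,-1,0,0,0,0.5],[0,0,-1,0,0,0,0.5]],
])

```text
time_s: 42.8
tool_pos: [0.6862, 0.0126, 0.1267]
tool_rot: [179.5, 0.0, 101.4]
force: [0.6, -0.7, 0.2]
grip_width: 0.0436
grasp_force: 0.0
```

Call:
jog_arm([
  [[0,-0.5,-0.5,0,0,0,0.5],[0,-1,-1,0,0,0,0.5],[0,-1,-1,0,0,0,0.5],[0,-1,-1,0,0,0,0.5],[0,-1,-1,0,0,0,0.5]],
])

```text
time_s: 43.3
tool_pos: [0.5853, -0.0064, 0.222]
tool_rot: [179.9, -0.1, 101.4]
force: [-0.5, 0.1, -0.1]
grip_width: 0.0434
grasp_force: 0.0
```

Call:
jog_arm([
  [[-0.5,-0.5,0,0,0,0,0.5],[-0.9,-0.8,0,0,0,0,0.5],[-0.9,-0.8,0,0,0,0,0.5],[-0.9,-0.8,0,0,0,0,0.5],[-0.9,-0.8,0,0,0,0,0.5]],
])

```text
time_s: 43.8
tool_pos: [0.5251, -0.1097, 0.2205]
tool_rot: [-179.9, -0.0, 101.4]
force: [0.5, 1.1, -0.5]
grip_width: 0.0438
grasp_force: 0.0
```

```bash
python3 - <<'E'
from m import *
o=env.get_obs();print(o["tool_pos"],o["tool_rot"],o["time_s"])
top([(.584,.330,.042),(.584,.330,.076),(.584,.330,.108)],"b1")
cv2.imwrite("pics/b1s.png",env.read_camera("scene")[0][...,::-1])
E
```

```text
[ 0.5251 -0.1097  0.2205] [-179.9387   -0.0406  101.422 ] 43.8
0.042 circ [0.5838 0.3275] 0.0653 cen [0.5795 0.3136]
0.076 circ [0.5839 0.3283] 0.052 cen [0.5821 0.3177]
0.108 circ [0.5841 0.3283] 0.038 cen [0.5838 0.3285]
```

View pics/b1.png

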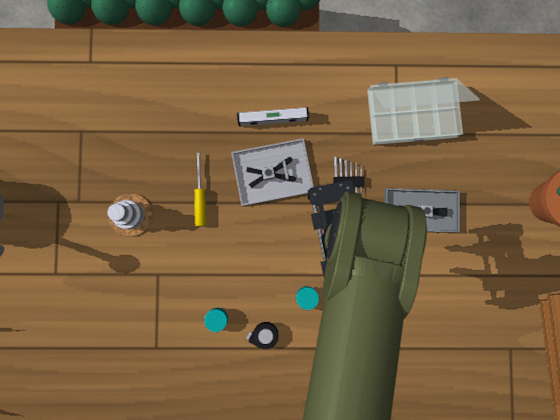

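View pics/b1s.png

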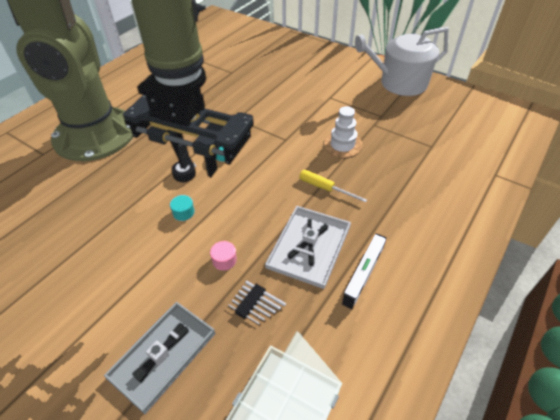

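Both views agree. The stack on the mat is at top (125,214), the shut clamp lies flat in the grey tray at (422,211), and the open clamp lies flat in the steel tray at (273,173). The bystanders haven't moved and the arm touches nothing, so I'll hand in.

```bash
python3 -c "
from cell import env
print(env.sign_off())"
```

```text
the job is handed in; nothing more can be done
None
```

The job is handed in at about 44 s of the allowed 134 s: the three tins are stacked on the cork mat, the shut clamp lies in the grey plastic tray, the open clamp lies in the steel tray, and the screwdriver and level were left alone.

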